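# Slide the large gear home

### The arm

A 6-joint arm with a two-finger parallel gripper is mounted at the origin on a cart in front of the work surface, level with it; the furniture and walls round the work are solid. World frame = base frame: x ahead of the robot, y to its left, z up, the work surface at z = 0. Lengths are in m, angles in degrees, forces in N, time in s.
With the tool pointing down it reaches from about 0.35 to 0.875 m from the base axis. Payload 4.2 kg.
Tool frame: the origin (TCP) lies at the very end of the fingers, on their centre line; the grasp point (between the pads) lies 19 mm behind it (tcp_to_grasp is the z of the grasp point in the tool frame, in m); z points along the fingers, y is the direction in which the jaws open and shut (so a half turn about z gives the same grasp; the last joint's range is limited). The gripper opens to 87 mm and grips with 3 to 60 N. Pads are 19 mm wide; open, the fingers measure 117 mm over their backs; the gripper's body (75 mm by 190 mm) begins 51 mm behind the grasp point.
Start: joints at [80.592, 22.042, 0.453, 0, -68.411, -14.817], TCP at [0.256, 0.57, 0.223] pointing down, gripper open.
Joint ranges: [-179.83, 179.83], [-69.29, 118.12], [-61.27, 80.66], [-181.25, 117.63], [-171.15, -9.14], [-177.46, 177.46]. Speed limits (degrees/s): [159.86, 159.86, 180, 180, 180, 180].

### API

Orientations are given as a 3x3 rotation matrix whose columns are the frame's x, y, z axes.
In Python, from station import sense, capture, camera_params, finish_job, tcp_to_grasp gives the robot as it stands.
- The arm moves only by the shell command python3 -m inch 'ROWS'. ROWS is JSON, a list of rows, each an object of numbers: "jaw": the closure in counts, from 0 (fully open) to 255 (shut); "x", "y", "z": the shift along the world's x, y, z normalised to -1 to 1, where 1 is 0.06 m; "ax", "ay", "az": the turn, a rotation vector about the world's x, y, z normalised to -1 to 1, where 1 is 10 degrees. A call has 1 to 12 rows; each row shifts and turns the pose as measured when the row begins; what a row does not reach is not made up. A row lasts 1/8 s, in which the tool goes at most 62.5 mm and 10.7 degrees, less where a joint would pass 70% of its speed; a pose out of reach is approached as far as the arm can. A call with a number of a shift or a turn outside -1 to 1 is refused whole. A call with a gripper value outside its range is refused whole. The fingers move at their own pace and stop on an object; the grip force is fixed at half the most. Time passes only in rows, so rows that do not move let the fingers close. It gives the time, the measured TCP pose, the force and the opening at its end, in the units of the state.
- sense(): the state, without advancing time (a new reading comes with each control period).
- capture(name): name is "side" or "top"; returns the picture (480x640x3 uint8, red, green, blue); there is no depth.
- camera_params(name): a dict with "vfov" (degrees; the focal length in pixels is half the picture's height over the tangent of half this angle, whatever the lens; pixels are square), "cx", "cy" (the principal point, pixels), "R" (3x3) and "t" (3): a world point X has camera coordinates R X + t. Camera axes: x right, y down, z forward; pixel columns grow to the right and rows downward; lengths in m; the calibration is good to about 2 mm. A picture is of the moment at which its call begins. camera_params takes no time and is no camera call.
- finish_job(): hands the job in, once; it reports no verdict.
The state is a dict: "time_s": time; "joints": joint angles; "joint_velocities": joint speeds; "effort": joint torques, N m; "tcp_pos": TCP position; "ee_rot": TCP orientation; "wrist_force": force on the tool from outside, world axes, zero at the start; "moment": the same for the moment, N m; "gripper_width": opening from 0.0 (shut) to 1.0 (fully open).
Only numpy, scipy, OpenCV 4.12 (cv2) and the standard library are available. Lean on these libraries where they do the work, as an engineer would, in place of code of your own. Each camera call takes 0.05 s, during which the arm holds its last target.

### The job

Two short bench slides each have a carriage with a gear lying on it. Push the carriage that carries the larger gear along its slide until it is fully home against the end stop, gently and with the gear still lying on it; pushed off-centre the carriage jams, so push it along the middle and do not force it. Leave the other carriage and the bushes standing by where they are.

Things in the scene. Friction and masses are not known exactly. Their poses are not given: they have to be found in the camera images.
- slide_a: The left (+y) of two fixed straight slides, 260 x 140 x 22 mm: 6 mm base plate, a steel guide along each side (lips 53 mm off the centre line, 22 mm high) and at its far (+x) end a steel stop 28 mm high, inner face at x = 118 mm; open at the near end. Origin: centre of the underside, on the bench; +x along the slide to the stop, y across, z up.
- slide_b: The right (-y) of two fixed straight slides, 260 x 140 x 22 mm: 6 mm base plate, a steel guide along each side (lips 53 mm off the centre line, 22 mm high) and at its far (+x) end a steel stop 28 mm high, inner face at x = 118 mm; open at the near end. Origin: centre of the underside, on the bench; +x along the slide to the stop, y across, z up.
- carriage_a_fence (a point): Middle of the rear face of the left carriage's fence: 94 mm wide, 8 thick, top 46 mm, this point 32 mm above the bench. Axes as the slide. Dark, loose, 0.35 kg, 76 mm long, short side shoes: slides with a few N if pushed within 10 mm of the fence's middle, wedges if pushed 30 mm or more aside. Starts 130 to 155 mm short of home; home, this point is at slide x = 42 mm. Room behind it for closed fingers between the guides.
- carriage_b_fence (a point): Middle of the rear face of the right carriage's fence: 94 mm wide, 8 thick, top 46 mm, this point 32 mm above the bench. Axes as the slide. Dark, loose, 0.35 kg, 76 mm long, short side shoes: slides with a few N if pushed within 10 mm of the fence's middle, wedges if pushed 30 mm or more aside. Starts 130 to 155 mm short of home; home, this point is at slide x = 42 mm. Room behind it for closed fingers between the guides.
- large_gear: Larger steel spur gear lying flat, hub up, on one of the carriages (either one), on the centre line, 41 mm ahead (+x) of the fence's rear face; 60 mm across, 21 mm high, 0.16 kg. Origin: centre of its underside, 18 mm above the bench.
- small_gear: Smaller steel spur gear lying flat, hub up, on one of the carriages (either one), on the centre line, 41 mm ahead (+x) of the fence's rear face; 44 mm across, 17 mm high. Origin: centre of its underside, 18 mm above the bench.
- plain_bush: Bystander: plain grey bush, 28 mm across, 30 mm high, standing on the bench between the slides; origin at its underside centre.
- flanged_bush: Bystander: flanged sand-coloured bush, 44 mm across the flange, 26 mm high, standing on the bench between the slides; origin at its underside centre.

How it is judged (in metres and radians):
At the end, for the whole second after the job is handed in: The carriage that carries the large gear stands within 10 mm of the end stop of its slide, at rest, with the gear lying flat on its deck; the other carriage is within 15 mm of where it was with the small gear still on it (((horizontal distance between large_gear and carriage_a_fence below 0.075 m and x of carriage_a_fence in the frame of slide_a above 0.032 m and z of large_gear in the frame of slide_a between 0.012 and 0.03 m and distance of carriage_b_fence from where it was at the start of the episode below 0.015 m and horizontal distance between small_gear and carriage_b_fence below 0.075 m) or (horizontal distance between large_gear and carriage_b_fence below 0.075 m and x of carriage_b_fence in the frame of slide_b above 0.032 m and z of large_gear in the frame of slide_b between 0.012 and 0.03 m and distance of carriage_a_fence from where it was at the start of the episode below 0.015 m and horizontal distance between small_gear and carriage_a_fence below 0.075 m)) and angle between large_gear's own z axis and vertical below 0.15 rad and linear speed of large_gear below 0.01 m/s); the robot touches nothing.
It fails at once if the plain bush standing by is knocked away (distance of plain_bush from where it was at the start of the episode above 0.03 m).
It fails at once if the flanged bush standing by is knocked away (distance of flanged_bush from where it was at the start of the episode above 0.03 m).
It fails at once if the large gear is lifted off its carriage (height (world z) of large_gear above 0.06 m).
It fails at once if a carriage is forced: more than 60 N on it from the gripper (contact force between carriage_a and the fingers above 60 N).
It fails at once if a carriage is forced: more than 60 N on it from the gripper (contact force between carriage_b and the fingers above 60 N).
It also fails if it takes over 40 s, if anything falls off the work surface, if the arm or the gripper's body presses on something with over 40 N, if the wrist force passes 120 N, or if a joint passes its speed limit or range.

## Working session

There is one attempt and no reset: what is moved stays moved. The work goes in short steps, Python scripts to look and compute and a shell command to move; the robot and the scene stay as the last step left them, time stands still between calls to the robot, and variables do not carry over. Pictures are saved under pics/ and viewed, and the job is handed in when it is done.

```bash
mkdir -p pics
python3 - <<'E'
from station import *
import cv2
s=sense();print({k:s[k] for k in('time_s','tcp_pos','ee_rot','wrist_force','gripper_width')},tcp_to_grasp)
for n in('side','top'):
    cv2.imwrite(f'pics/{n}0.png',capture(n)[:,:,::-1]);print(n,camera_params(n))
E
```

```text
{'time_s': 0.0, 'tcp_pos': array([0.25618123, 0.56941602, 0.22145818]), 'ee_rot': array([[ 9.11880068e-01, -4.10455987e-01, -7.90532276e-04],
       [-4.10456731e-01, -9.11877777e-01, -2.04733820e-03],
       [ 1.19473408e-04,  2.19140619e-03, -9.99997592e-01]]), 'wrist_force': array([ 0.18922116, -0.054814  , -0.45871948]), 'gripper_width': 1.0004124154026224} -0.0187
side {'vfov': 42.865106632654, 'cx': 325.4128173804707, 'cy': 238.28893367499649, 'R': array([[ 0.8196994 , -0.57249803, -0.0184094 ],
       [-0.29486147, -0.3941908 , -0.8704426 ],
       [ 0.49106986,  0.7189295 , -0.49192557]]), 't': array([-0.50677774,  0.20511307,  0.92141473])}
top {'vfov': 42.78418817465805, 'cx': 315.1822250226803, 'cy': 240.10334080851234, 'R': array([[ 0.00845735, -0.99991277,  0.01014517],
       [-0.98906955, -0.00985832, -0.14711981],
       [ 0.14720699, -0.00879003, -0.98906665]]), 't': array([-0.07015675,  0.59275758,  1.19401478])}
```

View pics/top0.png

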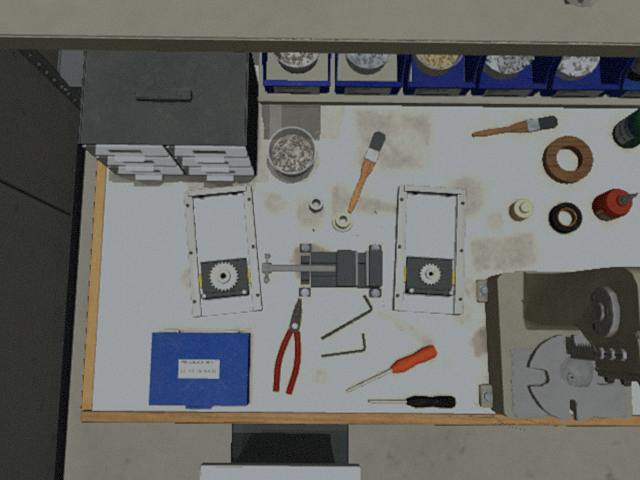

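View pics/side0.png

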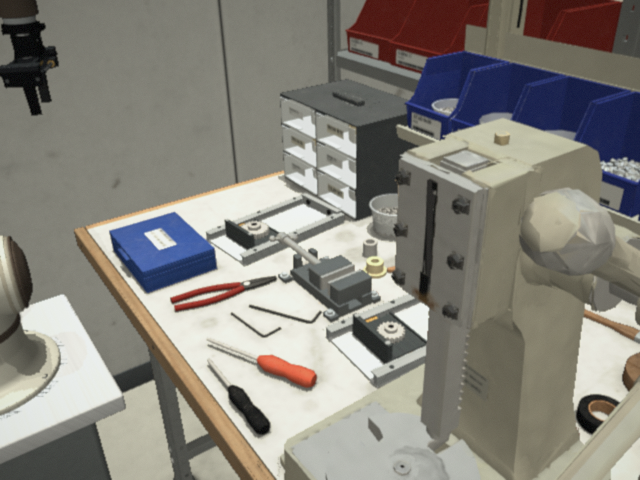

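The left carriage (gear at about 223,276) looks like it carries the larger gear; the right one is at about (430,273). I'll enlarge both to check.

Run:
```python
import cv2,numpy as np
i=cv2.imread('pics/top0.png')
a=cv2.resize(i[180:320,175:275],None,fx=4,fy=4,interpolation=cv2.INTER_CUBIC)
b=cv2.resize(i[180:320,380:480],None,fx=4,fy=4,interpolation=cv2.INTER_CUBIC)
cv2.imwrite('pics/topab.png',np.hstack([a,b]))
```

```text
(no output)
```

View pics/topab.png

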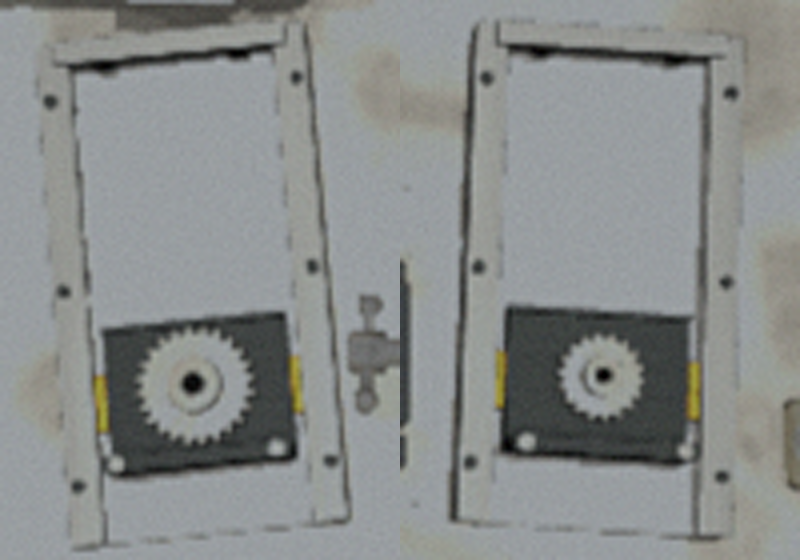

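```bash
cat > h.py <<'E'
import numpy as np
from station import camera_params
def pix2w(n,u,v,z):
    c=camera_params(n);f=240/np.tan(np.radians(c['vfov']/2));R=np.array(c['R']);t=np.array(c['t'])
    C=-R.T@t;d=R.T@np.array([(u-c['cx'])/f,(v-c['cy'])/f,1]);return C+d*(z-C[2])/d[2]
def w2pix(n,X):
    c=camera_params(n);f=240/np.tan(np.radians(c['vfov']/2));p=np.array(c['R'])@X+c['t']
    return f*p[0]/p[2]+c['cx'],f*p[1]/p[2]+c['cy']
E
python3 - <<'E'
from h import *
np.set_printoptions(precision=4,suppress=True)
P={'nearL':(75,547,.022),'nearR':(350,520,.022),'farR':(303,25,.022),'farL':(40,62,.022),'gear':(192,382,.039),'fL':(113,476,.046),'fR':(297,458,.046),
'boltL1':(50,101,.022),'boltL3':(78,486,.022),'boltR1':(296,77,.022),'boltR3':(331,461,.022)}
W={k:pix2w('top',175+u/4,180+v/4,z) for k,(u,v,z) in P.items()}
for k in W: print(k,W[k])
for a,b in(('boltL3','boltL1'),('boltR3','boltR1'),('nearL','farL'),('nearR','farR'),('fR','fL')):
    d=W[b]-W[a];print(a,b,np.linalg.norm(d),np.degrees(np.arctan2(d[1],d[0])))
for s,b in(('nearL','nearR'),('boltL1','boltR1'),('boltL3','boltR3'),('fL','fR')): print(s,b,(W[s]+W[b])/2, np.linalg.norm(W[s]-W[b]))
E
```

```text
nearL [0.438  0.1786 0.022 ]
nearR [0.4528 0.0404 0.022 ]
farR [0.7087 0.0703 0.022 ]
farL [0.6876 0.2061 0.022 ]
gear [0.5204 0.1199 0.039 ]
fL [0.4726 0.1566 0.046 ]
fR [0.4824 0.0656 0.046 ]
boltL1 [0.667  0.2001 0.022 ]
boltL3 [0.4687 0.1782 0.022 ]
boltR1 [0.6811 0.0732 0.022 ]
boltR3 [0.4824 0.0507 0.022 ]
boltL3 boltL1 0.1995633237697276 6.297127013386556
boltR3 boltR1 0.19990744610773745 6.482399364542781
nearL farL 0.2510749710846725 6.290153069853084
nearR farR 0.257701758905897 6.653031987142394
fR fL 0.09155951252184577 96.10816809356845
nearL nearR [0.4454 0.1095 0.022 ] 0.1389862372475054
boltL1 boltR1 [0.674  0.1367 0.022 ] 0.12767677005145064
boltL3 boltR3 [0.4755 0.1144 0.022 ] 0.12832355030359713
fL fR [0.4775 0.1111 0.046 ] 0.09155951252184577
```

The larger gear is on slide_a (gear outlines about 29 px against 21 px). The slide is at (0.575, 0.126) with a yaw of 6.4°. The fence's rear middle is at slide x of about -0.097, or about 139 mm short of home, which fits the stated range. First I'll move over the free space behind it with the jaws shut and the yaw matched.

```bash
python3 -m inch '[{"jaw":255,"x":0.32,"y":-0.76,"az":0.3},{"jaw":255,"x":0.32,"y":-0.76,"az":0.3},{"jaw":255,"x":0.32,"y":-0.76,"az":0.3},{"jaw":255,"x":0.32,"y":-0.76,"az":0.3},{"jaw":255,"x":0.32,"y":-0.76,"az":0.3},{"jaw":255,"x":0.32,"y":-0.76,"az":0.3},{"jaw":255,"x":0.32,"y":-0.76,"az":0.3},{"jaw":255,"x":0.32,"y":-0.76,"az":0.3},{"jaw":255,"x":0.32,"y":-0.76,"az":0.3}]'
```

```text
$[0]: bad value
```

```bash
python3 -m inch '[{"jaw":255,"x":0.32,"y":-0.76,"z":0,"ax":0,"ay":0,"az":0.3}]'
```

```text
time_s: 0.22
tcp_pos: [0.2747, 0.525, 0.2201]
ee_rot: [[0.934, -0.358, -0.001], [-0.358, -0.934, -0.003], [0.0, 0.003, -1.0]]
wrist_force: [0.9, -1.1, 0.3]
gripper_width: 0.948
```

```bash
python3 -m inch '[{"jaw":255,"x":0.32,"y":-0.76,"z":0,"ax":0,"ay":0,"az":0.3},{"jaw":255,"x":0.32,"y":-0.76,"z":0,"ax":0,"ay":0,"az":0.3},{"jaw":255,"x":0.32,"y":-0.76,"z":0,"ax":0,"ay":0,"az":0.3},{"jaw":255,"x":0.32,"y":-0.76,"z":0,"ax":0,"ay":0,"az":0.3},{"jaw":255,"x":0.32,"y":-0.76,"z":0,"ax":0,"ay":0,"az":0.3},{"jaw":255,"x":0.32,"y":-0.76,"z":0,"ax":0,"ay":0,"az":0.3},{"jaw":255,"x":0.32,"y":-0.76,"z":0,"ax":0,"ay":0,"az":0.3},{"jaw":255,"x":0.32,"y":-0.76,"z":0,"ax":0,"ay":0,"az":0.3}]'
```

```text
time_s: 1.23
tcp_pos: [0.4294, 0.147, 0.217]
ee_rot: [[0.998, 0.07, -0.001], [0.07, -0.997, -0.008], [-0.002, 0.008, -1.0]]
wrist_force: [0.6, 0.2, -0.3]
gripper_width: 0.061
```

```bash
python3 -m inch '[{"jaw":255,"x":0.33,"y":-0.57,"z":0,"ax":0.04,"ay":0,"az":0.25},{"jaw":255,"x":0,"y":0,"z":-0.8,"ax":0,"ay":0,"az":0},{"jaw":255,"x":0,"y":0,"z":-0.8,"ax":0,"ay":0,"az":0},{"jaw":255,"x":0,"y":0,"z":-0.3,"ax":0,"ay":0,"az":0},{"jaw":255,"x":0,"y":0,"z":0,"ax":0,"ay":0,"az":0}]'
python3 - <<'E'
from station import *
import cv2
for n in('side','top'): cv2.imwrite(f'pics/{n}1.png',capture(n)[:,:,::-1])
i=cv2.imread('pics/top1.png');cv2.imwrite('pics/top1c.png',cv2.resize(i[170:330,165:305],None,fx=3.5,fy=3.5,interpolation=cv2.INTER_CUBIC))
i=cv2.imread('pics/side1.png');cv2.imwrite('pics/side1c.png',cv2.resize(i[130:310,180:400],None,fx=3,fy=3,interpolation=cv2.INTER_CUBIC))
E
```

```text
time_s: 1.85
tcp_pos: [0.4498, 0.1072, 0.0998]
ee_rot: [[0.994, 0.108, -0.001], [0.108, -0.994, -0.001], [-0.001, 0.001, -1.0]]
wrist_force: [-0.3, 0.4, 0.7]
gripper_width: 0.01
```

View pics/top1c.png

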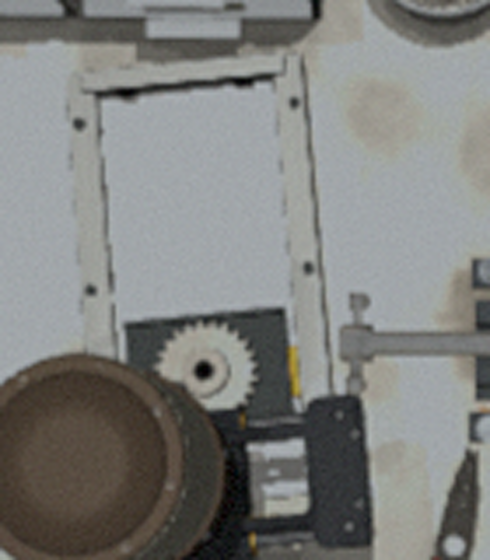

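View pics/side1c.png

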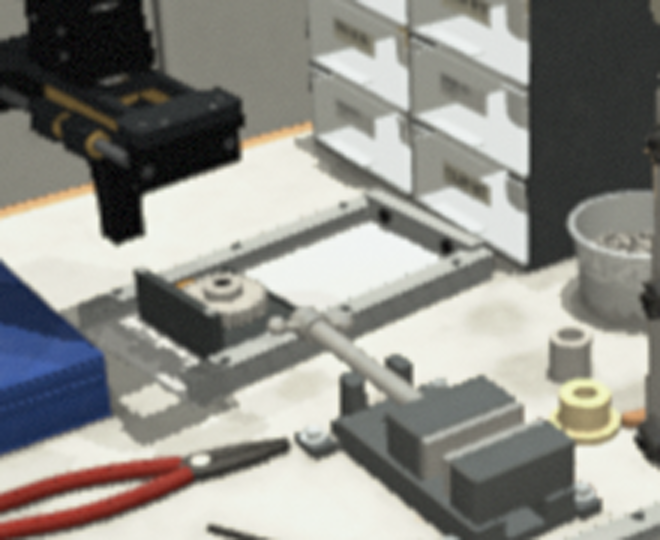

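The side view shows the closed fingers (tip at about 120,240 in the crop) above and behind the fence, with the large gear on the deck. The way down looks clear. Now I'll lower behind the fence, recentring by about 4 mm.

```bash
python3 -m inch '[{"jaw":255,"x":0,"y":0.08,"z":-0.4,"ax":0,"ay":0,"az":0.02},{"jaw":255,"x":0,"y":0,"z":-0.4,"ax":0,"ay":0,"az":0},{"jaw":255,"x":0,"y":0,"z":-0.25,"ax":0,"ay":0,"az":0},{"jaw":255,"x":0,"y":0,"z":-0.1,"ax":0,"ay":0,"az":0},{"jaw":255,"x":0,"y":0,"z":0,"ax":0,"ay":0,"az":0}]'
```

```text
time_s: 2.58
tcp_pos: [0.4564, 0.1168, 0.0375]
ee_rot: [[0.993, 0.115, 0.017], [0.114, -0.993, 0.009], [0.018, -0.007, -1.0]]
wrist_force: [-0.2, -0.3, -0.3]
gripper_width: 0.004
```

Run:
```python
from station import *
import cv2,numpy as np
np.set_printoptions(precision=4,suppress=True)
i=capture('side')[:,:,::-1]
cv2.imwrite('pics/side2c.png',cv2.resize(i[130:310,140:360],None,fx=3,fy=3,interpolation=cv2.INTER_CUBIC))
s=sense()
for k in s: print(k,s[k])
```

```text
time_s 2.625
joints [ 34.2593  20.3118 -34.9278   0.1967 -33.5981  62.1607]
joint_velocities [-0.1194 -0.3612 -0.0114  0.0844  0.125   0.0288]
effort [ -0.0248 -29.9348  11.3706   2.4794   0.1041  -0.0005]
tcp_pos [0.4566 0.117  0.0378]
ee_rot [[ 0.9932  0.1147  0.0178]
 [ 0.1145 -0.9934  0.0099]
 [ 0.0188 -0.0077 -0.9998]]
wrist_force [ 0.1987  0.2647 -0.1438]
moment [-0.0484  0.0254  0.0595]
gripper_width 0.008873299188866977
```

View pics/side2c.png

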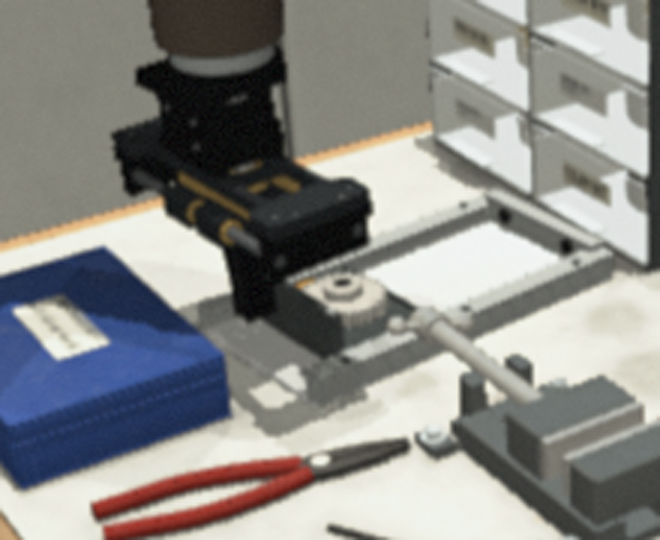

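Nothing touches and the forces are near zero, but the pose has drifted a little: 1° of tilt and about 5 mm sideways. I'll correct that and finish lowering.

```bash
python3 -m inch '[{"jaw":255,"x":-0.05,"y":-0.08,"z":-0.1,"ax":-0.06,"ay":0.1,"az":0},{"jaw":255,"x":0,"y":0,"z":-0.1,"ax":0,"ay":0,"az":0}]'
```

```text
time_s: 2.88
tcp_pos: [0.4546, 0.1126, 0.0268]
ee_rot: [[0.993, 0.115, 0.003], [0.115, -0.993, 0.001], [0.003, -0.001, -1.0]]
wrist_force: [0.5, -0.5, -0.0]
gripper_width: 0.005
```

```bash
python3 -m inch '[{"jaw":255,"x":0.083,"y":0.01,"z":0,"ax":0,"ay":0,"az":0},{"jaw":255,"x":0.083,"y":0.01,"z":0,"ax":0,"ay":0,"az":0},{"jaw":255,"x":0.083,"y":0.01,"z":0,"ax":0,"ay":0,"az":0},{"jaw":255,"x":0.083,"y":0.01,"z":0,"ax":0,"ay":0,"az":0}]'
```

```text
time_s: 3.38
tcp_pos: [0.4745, 0.1144, 0.0263]
ee_rot: [[0.993, 0.114, -0.001], [0.114, -0.993, -0.001], [-0.001, 0.001, -1.0]]
wrist_force: [-3.7, -0.3, 1.6]
gripper_width: 0.005
```

Contact at about 4 N, on the centre line. I'll keep pushing gently.

```bash
python3 -m inch '[{"jaw":255,"x":0.09,"y":0.01,"z":0,"ax":0,"ay":0,"az":0},{"jaw":255,"x":0.09,"y":0.01,"z":0,"ax":0,"ay":0,"az":0},{"jaw":255,"x":0.09,"y":0.01,"z":0,"ax":0,"ay":0,"az":0},{"jaw":255,"x":0.09,"y":0.01,"z":0,"ax":0,"ay":0,"az":0},{"jaw":255,"x":0.09,"y":0.01,"z":0,"ax":0,"ay":0,"az":0},{"jaw":255,"x":0.09,"y":0.01,"z":0,"ax":0,"ay":0,"az":0}]'
```

```text
time_s: 4.12
tcp_pos: [0.5065, 0.1171, 0.0256]
ee_rot: [[0.994, 0.114, -0.006], [0.113, -0.994, -0.003], [-0.006, 0.002, -1.0]]
wrist_force: [-4.6, 0.4, 0.7]
gripper_width: 0.002
```

```bash
python3 -m inch '[{"jaw":255,"x":0.095,"y":0.018,"z":0,"ax":0,"ay":-0.03,"az":0},{"jaw":255,"x":0.095,"y":0.012,"z":0,"ax":0,"ay":0,"az":0},{"jaw":255,"x":0.095,"y":0.012,"z":0,"ax":0,"ay":0,"az":0},{"jaw":255,"x":0.095,"y":0.012,"z":0,"ax":0,"ay":0,"az":0},{"jaw":255,"x":0.095,"y":0.012,"z":0,"ax":0,"ay":0,"az":0},{"jaw":255,"x":0.095,"y":0.012,"z":0,"ax":0,"ay":0,"az":0},{"jaw":255,"x":0.095,"y":0.012,"z":0,"ax":0,"ay":0,"az":0},{"jaw":255,"x":0.095,"y":0.012,"z":0,"ax":0,"ay":0,"az":0}]'
```

```text
time_s: 5.12
tcp_pos: [0.5557, 0.1235, 0.0256]
ee_rot: [[0.994, 0.113, 0.0], [0.113, -0.994, -0.003], [-0.0, 0.003, -1.0]]
wrist_force: [-2.9, 0.0, 1.5]
gripper_width: 0.008
```

```bash
python3 -m inch '[{"jaw":255,"x":0.09,"y":0.01,"z":0,"ax":0,"ay":0,"az":0},{"jaw":255,"x":0.09,"y":0.01,"z":0,"ax":0,"ay":0,"az":0},{"jaw":255,"x":0.09,"y":0.01,"z":0,"ax":0,"ay":0,"az":0},{"jaw":255,"x":0.09,"y":0.01,"z":0,"ax":0,"ay":0,"az":0},{"jaw":255,"x":0.07,"y":0.008,"z":0,"ax":0,"ay":0,"az":0}]'
python3 - <<'E'
from station import *
import cv2
i=capture('top')[:,:,::-1];cv2.imwrite('pics/top3c.png',cv2.resize(i[170:330,165:305],None,fx=3.5,fy=3.5,interpolation=cv2.INTER_CUBIC))
i=capture('side')[:,:,::-1];cv2.imwrite('pics/side3c.png',cv2.resize(i[130:310,180:400],None,fx=3,fy=3,interpolation=cv2.INTER_CUBIC))
E
```

```text
time_s: 5.75
tcp_pos: [0.5835, 0.1266, 0.0256]
ee_rot: [[0.994, 0.114, 0.0], [0.114, -0.994, -0.003], [-0.0, 0.003, -1.0]]
wrist_force: [-3.2, -0.9, 1.3]
gripper_width: 0.003
```

View pics/top3c.png

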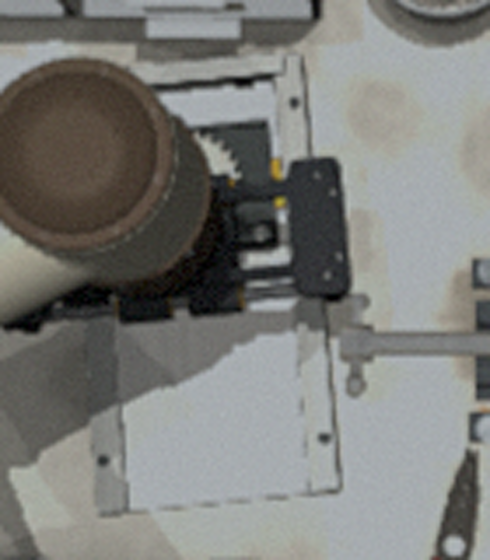

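View pics/side3c.png

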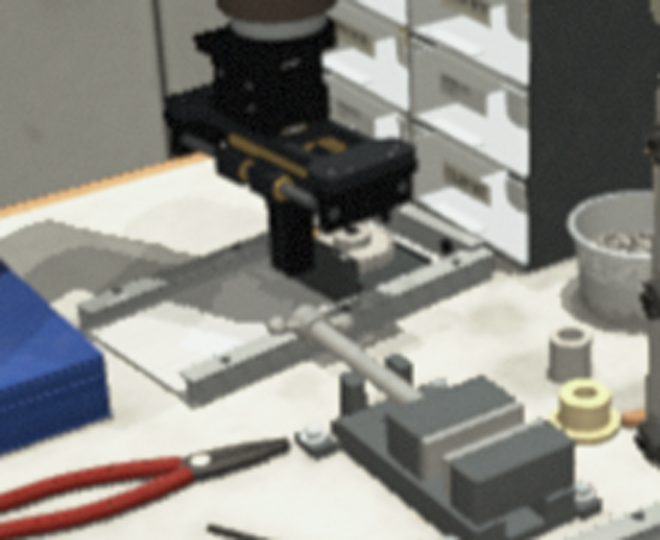

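The carriage is straight with the gear on it. The front edge (row 122) is about 20 mm from the stop (row 85). I'll finish the last stretch more slowly.

```bash
python3 -m inch '[{"jaw":255,"x":0.08,"y":0.01,"z":0,"ax":0,"ay":0,"az":0},{"jaw":255,"x":0.07,"y":0.008,"z":0,"ax":0,"ay":0,"az":0},{"jaw":255,"x":0.06,"y":0.007,"z":0,"ax":0,"ay":0,"az":0}]'
```

```text
time_s: 6.22
tcp_pos: [0.5968, 0.1282, 0.0255]
ee_rot: [[0.994, 0.114, 0.0], [0.114, -0.994, -0.003], [-0.0, 0.003, -1.0]]
wrist_force: [-2.0, -0.6, 1.0]
gripper_width: 0.004
```

```bash
python3 -m inch '[{"jaw":255,"x":0.05,"y":0.006,"z":0,"ax":0,"ay":0,"az":0},{"jaw":255,"x":0.05,"y":0.006,"z":0,"ax":0,"ay":0,"az":0}]'
```

```text
time_s: 6.48
tcp_pos: [0.6031, 0.129, 0.0255]
ee_rot: [[0.994, 0.114, 0.0], [0.114, -0.994, -0.003], [-0.0, 0.003, -1.0]]
wrist_force: [-2.6, -0.0, 1.9]
gripper_width: 0.006
```

```bash
python3 -m inch '[{"jaw":255,"x":0.035,"y":0.004,"z":0,"ax":0,"ay":0,"az":0}]'
```

```text
time_s: 6.6
tcp_pos: [0.6054, 0.1292, 0.0255]
ee_rot: [[0.994, 0.114, 0.0], [0.114, -0.994, -0.003], [-0.0, 0.003, -1.0]]
wrist_force: [-3.8, 0.9, 0.6]
gripper_width: 0.011
```

```bash
python3 -m inch '[{"jaw":255,"x":0.03,"y":0.003,"z":0,"ax":0,"ay":0,"az":0}]'
```

```text
time_s: 6.72
tcp_pos: [0.6073, 0.1294, 0.0255]
ee_rot: [[0.994, 0.114, 0.0], [0.114, -0.994, -0.003], [-0.0, 0.003, -1.0]]
wrist_force: [-3.8, -0.3, 0.8]
gripper_width: 0.008
```

Run:
```python
from station import *
import cv2
i=capture('top')[:,:,::-1];cv2.imwrite('pics/top4c.png',cv2.resize(i[170:250,205:275],None,fx=7,fy=7,interpolation=cv2.INTER_CUBIC))
```

```text
(no output)
```

View pics/top4c.png

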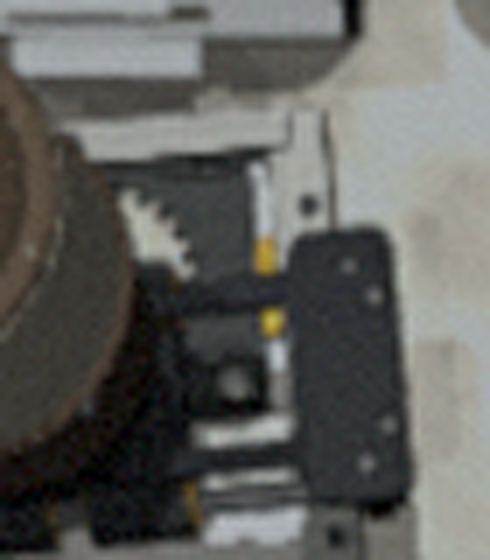

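The front edge is now almost on the stop (rows 158–165 in the crop). A couple more small steps, watching the force for the stop.

```bash
python3 -m inch '[{"jaw":255,"x":0.025,"y":0.003,"z":0,"ax":0,"ay":0,"az":0}]'
```

```text
time_s: 6.9
tcp_pos: [0.6091, 0.1296, 0.0255]
ee_rot: [[0.994, 0.114, 0.0], [0.114, -0.994, -0.003], [-0.0, 0.003, -1.0]]
wrist_force: [-2.5, -0.1, 1.3]
gripper_width: 0.006
```

```bash
python3 -m inch '[{"jaw":255,"x":0.02,"y":0.002,"z":0,"ax":0,"ay":0,"az":0}]'
```

```text
time_s: 7.02
tcp_pos: [0.6091, 0.1296, 0.0253]
ee_rot: [[0.994, 0.113, -0.002], [0.113, -0.994, -0.004], [-0.003, 0.004, -1.0]]
wrist_force: [-6.7, 0.3, 3.0]
gripper_width: 0.004
```

The tool stopped advancing and the force rose to 7 N, so the carriage is on the stop. Now I'll back off along the slide, then go up.

```bash
python3 -m inch '[{"jaw":255,"x":-0.15,"y":-0.017,"z":0,"ax":0,"ay":0,"az":0},{"jaw":255,"x":-0.3,"y":-0.034,"z":0,"ax":0,"ay":0,"az":0},{"jaw":255,"x":-0.3,"y":-0.034,"z":0,"ax":0,"ay":0,"az":0},{"jaw":255,"x":0,"y":0,"z":0.5,"ax":0,"ay":0,"az":0},{"jaw":255,"x":0,"y":0,"z":0.8,"ax":0,"ay":0,"az":0},{"jaw":255,"x":-0.2,"y":0,"z":0.8,"ax":0,"ay":0,"az":0},{"jaw":255,"x":-0.7,"y":0.5,"z":0.5,"ax":0,"ay":0,"az":0},{"jaw":255,"x":-0.7,"y":0.7,"z":0,"ax":0,"ay":0,"az":0},{"jaw":255,"x":-0.5,"y":0.8,"z":0,"ax":0,"ay":0,"az":0},{"jaw":255,"x":0,"y":0.8,"z":0,"ax":0,"ay":0,"az":0},{"jaw":255,"x":0,"y":0.8,"z":0,"ax":0,"ay":0,"az":0},{"jaw":255,"x":0,"y":0.8,"z":0,"ax":0,"ay":0,"az":0}]'
python3 -m inch '[{"jaw":255,"x":0,"y":0.5,"z":0,"ax":0,"ay":0,"az":0},{"jaw":255,"x":0,"y":0,"z":0,"ax":0,"ay":0,"az":0},{"jaw":255,"x":0,"y":0,"z":0,"ax":0,"ay":0,"az":0}]'
python3 - <<'E'
from station import *
import cv2
i=capture('top')[:,:,::-1];cv2.imwrite('pics/top5.png',i);cv2.imwrite('pics/top5c.png',cv2.resize(i[175:325,175:475],None,fx=2.6,fy=2.6,interpolation=cv2.INTER_CUBIC))
i=capture('side')[:,:,::-1];cv2.imwrite('pics/side5c.png',cv2.resize(i[130:310,180:400],None,fx=3,fy=3,interpolation=cv2.INTER_CUBIC))
E
```

```text
time_s: 8.52
tcp_pos: [0.4419, 0.3993, 0.1937]
ee_rot: [[0.993, 0.113, 0.035], [0.113, -0.993, 0.021], [0.037, -0.017, -0.999]]
wrist_force: [1.1, 0.0, 1.2]
gripper_width: 0.007
time_s: 8.9
tcp_pos: [0.4421, 0.4345, 0.194]
ee_rot: [[0.992, 0.118, 0.04], [0.117, -0.993, 0.027], [0.042, -0.022, -0.999]]
wrist_force: [0.8, 0.0, 0.5]
gripper_width: 0.005
```

View pics/top5c.png

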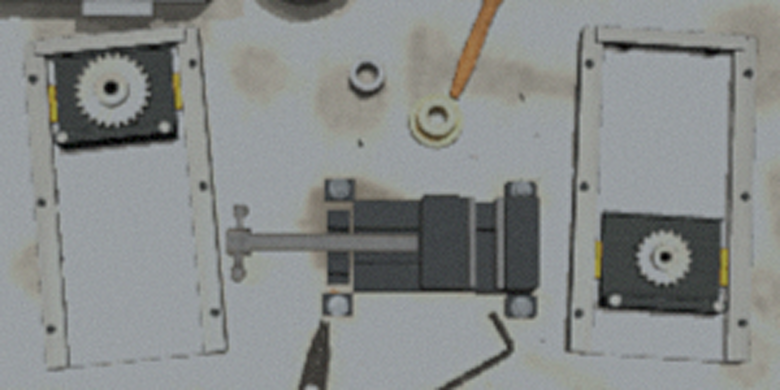

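View pics/side5c.png

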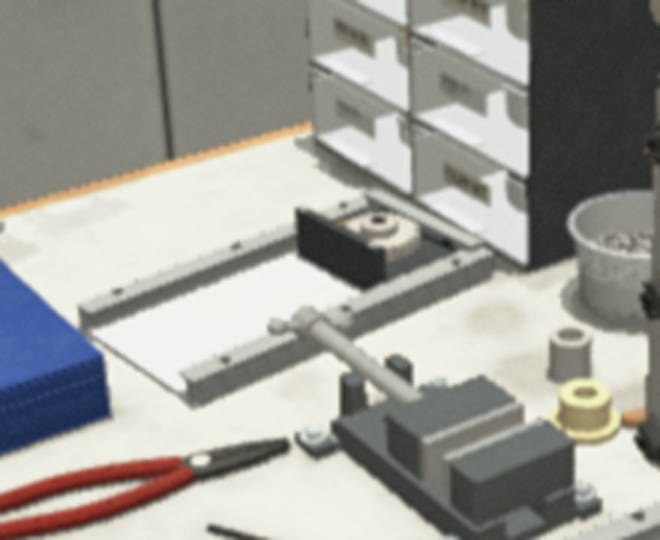

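The carriage is against the stop with the gear flat on it. The other carriage and the bushes haven't moved, and the arm is clear. A quick numeric check, then I'll hand in.

Run:
```python
from h import *
from station import *
p=pix2w('top',175+111/2.6,175+88/2.6,.039)
d=p[:2]-[.5747,.1256];print(p,d@[.9938,.1115],d@[-.1115,.9938])
print('small px',175+664/2.6,175+256/2.6,'before',380+203/4,180+374/4)
finish_job()
```

```text
[0.65668939 0.13485987 0.039     ] 0.08251353357406455 6.064440820492259e-05
small px 430.38461538461536 273.46153846153845 before 430.75 273.5
the job is handed in; nothing more can be done
```

I pushed the left carriage (slide_a), which carries the larger gear, home against its end stop and handed the job in at about 9 s. I used closed fingers on the middle of the fence. The push readings stayed under about 5 N, and rose to about 7 N when the tool stopped advancing at the stop.

- **Large gear:** in the last top view its centre is at slide x = 82.5 mm, where 83 mm is expected at home, and 0.1 mm off the centre line. It is lying flat on the carriage.
- **Small gear:** it sits at the same pixel as before, within 0.4 px (about 1 mm), so the right carriage has not moved.
- **Bushes:** both are standing, and in the side view they look where they were. I did not measure them.
- **Arm:** it is clear of everything.

**Disagreements:**
- **Lowering drift:** on the way down behind the fence the tool drifted about 5 mm sideways and tilted 1°, with no contact. I corrected that before pushing.
- **Retreat tilt:** it also tilted about 2.5° on the retreat, in free space, and I left that.

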